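# Swing down a locker flap with a hook pole

## Task

Pick up the hook pole, put its hook through the eye on the closed flap of the small grey locker, and with it swing the flap gently all the way down against its stop. Then unhook the pole and lay it back flat on the table the way it lay, clear of the locker. The locker's paint is still wet, so nothing but the pole may touch the locker or its flap, and the other loose things must stay where they are.

Things in the scene. Friction and masses are not known exactly. Their poses are not given: they have to be found in the camera images.
- locker: Grey sheet-steel bench locker, 150 deep (its x) by 200 wide (its y) by 310 mm high, fixed to the table; origin at the centre of its underside, z up. Its front faces its own -x. The lower front is a fixed louvred panel; the upper compartment is closed by the flap, hinged along the bottom at 168 mm height.
- flap (a joint): Angle of the flap: 0 closed (upright), grows as its upper edge swings down towards the locker's -x, stop at 1.5 rad. The flap is a 6 mm plate, 196 wide by 134 mm high, about 0.22 kg; its stiff friction hinge holds it at any angle, and about 1 to 3 N at the eye moves it. It may start slightly ajar.
- flap_hinge (a point): Middle of the flap's hinge line, which runs along the locker's y; 76 mm in front of the locker's centre and 168 mm above the table. Turns with the flap: its z points up along the flap, its -x out of the flap's outer face.
- flap_eye (a point): Centre of the steel eye on the outer face of the flap, turning with the flap: 98 mm up from the hinge line and 36 mm out along -x (30 mm off the outer face), midway across the width. The eye is a ring of 34 mm clear inner diameter and 6 mm bar; its hole runs along y, parallel to the hinge line, so the hook is slid in sideways from either side.
- pole: Loose hook pole, 208 mm long, 0.14 kg, lying on the table; origin at the underside of the middle of its wooden handle, z up. Handle 100 (its x, from -50 to +50) by 24 wide (its y) by 26 mm high. From its front end an 8 mm steel rod (12 mm collar of 17 mm diameter at the handle) runs along +x, 13 mm above the underside, to x = 150 mm, where it bends at a right angle into a straight 40 mm hook along +y.
- pole_elbow (a point): Rod axis at the right-angle bend of the pole: 150, 0, 13 mm in the pole's axes.
- pole_hook (a point): Middle of the straight 8 mm hook: 150, 20, 13 mm in the pole's axes.
- pole_tip (a point): Free end of the hook: 150, 40, 13 mm in the pole's axes (rounded 4 mm beyond).
- parts_cup: Loose tin cup, 76 mm across, 61 high, a bystander; origin under its centre.
- masking_tape: Loose roll of tape lying flat, 113 mm across, 24 high, a bystander; origin under its centre.

How it is judged:
By the outcome, as a careful person would: the job done as asked, in the order asked, and still so for the second after the job is handed in, with the robot touching nothing.
It also fails if it takes over 53 s, if anything falls off the work surface, if the arm or the gripper's body presses on something with over 40 N, if the wrist force passes 120 N, or if a joint passes its speed limit or range.

## Robot

A 7-joint arm with a two-finger parallel gripper is mounted at the origin on a cart in front of the work surface, level with it; the furniture and walls round the work are solid. World frame = base frame: x ahead of the robot, y to its left, z up, the work surface at z = 0. Lengths are in m, angles in rad, forces in N, time in s.
With the tool pointing down it reaches from about 0.4 to 0.85 m from the base axis. Payload 10.4 kg.
Tool frame: the origin (TCP) lies between the finger pads; the fingertips stand 14 mm ahead of it and the grasp point (between the pads) lies 5 mm behind it; z points along the fingers, y is the direction in which the jaws open and shut (so a half turn about z gives the same grasp; the last joint's range is limited). The gripper opens to 87 mm and grips with 3 to 60 N. Pads are 19 mm wide; open, the fingers measure 117 mm over their backs; the gripper's body (75 mm by 190 mm) begins 51 mm behind the grasp point.
Start: joints at [1.166, 0.332, -0.065, 1.46, 0.022, 1.35, -0.088], TCP at [0.233, -0.58, 0.237] pointing down, gripper open.
Joint ranges: [-2.6, 2.6], [-0.5, 2.12], [-1.47, 1.34], [0.16, 2.42], [-1.27, 4.41], [0.06, 2.06], [-2.6, 2.6]. Speed limits (rad/s): [2.22, 2.22, 2.79, 2.79, 3.14, 3.14, 3.14].

## Interface

Orientations are given as a unit quaternion [x, y, z, w].
In Python, from bench import readout, camera, calibration, order gives the robot as it stands.
- The arm moves only by the tool apply_moves, never from a script. Its argument "deltas" is a list of rows, each an object with "translation": the shift along the world's x, y, z in m, a list of three; "turn": the turn, a rotation vector about the world's x, y, z in rad, a list of three; "hand": the finger opening in m, from 0 to 0.087. A call has 1 to 5 rows; each row shifts and turns the pose as measured when the row begins; what a row does not reach is not made up. A row lasts 1/10 s, in which the tool goes at most 50 mm and 8.59 degrees, less where a joint would pass 70% of its speed; a pose out of reach is approached as far as the arm can. A call with a gripper value outside its range is refused whole. The fingers move at their own pace and stop on an object; "newtons" is the grip in N (left out, the last holds). Time passes only in rows, so rows that do not move let the fingers close. It gives the time, the measured TCP pose, the force and the opening at its end, in the units of the state.
- readout.read_state(): the state, without advancing time (a new reading comes with each control period).
- camera(name): name is "scene" or "side" or "wrist"; returns the picture (420x560x3 uint8, red, green, blue); there is no depth.
- calibration(name): a dict with "fx", "fy", "cx", "cy" (pixels), "D" ([k1, k2, p1, p2, k3] as OpenCV has them; the pictures are not rectified), "extrinsics" (4x4, takes a point from world to camera coordinates). Camera axes: x right, y down, z forward; pixel columns grow to the right and rows downward; lengths in m; the calibration is good to about 2 mm. A picture is of the moment at which its call begins: read the wrist's pose just before it. calibration takes no time and is no camera call; for the wrist camera it gives the pose at the moment of the call.
- order.close_job(): hands the job in, once; it reports no verdict.
The state is a dict: "time": time; "joint_positions": joint angles; "joint_vel": joint speeds; "joint_torque": joint torques, N m; "ee_pos": TCP position; "eef_rot": TCP orientation; "ft_force": force on the tool from outside, world axes, zero at the start; "torque": the same for the moment, N m; "width": finger opening in m.
Only numpy, scipy, OpenCV 4.12 (cv2) and the standard library are available. Lean on these libraries where they do the work, as an engineer would, in place of code of your own. Each camera call takes 0.05 s, during which the arm holds its last target. There are 200 camera calls.

## Working session

There is one attempt and no reset: what is moved stays moved. The work goes in short steps, Python scripts to look and compute and a tool call to move; the robot and the scene stay as the last step left them, time stands still between calls to the robot, and variables do not carry over. Pictures are saved under pics/ and viewed, about 8 in all and at most 12, crops included, and the job is handed in when it is done.

Besides the shell and the picture viewer there is one more tool, called after ">>>" by a JSON object that holds its "api" and its "payload". apply_moves: Moves the arm, as the interface text tells. Its arguments: {"type":"object","properties":{"deltas":{"type":"array","items":{"type":"object","properties":{"translation":{"type":"array","items":{"type":"number"}},"turn":{"type":"array","items":{"type":"number"}},"hand":{"type":"number"}}}},"newtons":{"type":"number"}},"required":["deltas"]}

```bash
mkdir -p pics; ls
python3 - <<'E'
from bench import readout, camera, calibration
import cv2, numpy as np
np.set_printoptions(precision=4,suppress=True)
s=readout.read_state();print(s)
for n in ("scene","side"):
    im=camera(n);cv2.imwrite(f"pics/{n}0.png",im[:,:,::-1])
    c=calibration(n);print(n,c['fx'],c['fy'],c['cx'],c['cy'],c['D']);print(np.array(c['extrinsics']))
E
```

```text
pics
{'time': 0.0, 'joint_positions': array([ 1.1664,  0.3329, -0.0647,  1.461 ,  0.0216,  1.3499, -0.0885]), 'joint_vel': array([ 0.0008,  0.0003,  0.0009,  0.0018,  0.0003, -0.002 , -0.0002]), 'joint_torque': array([  0.0002, -62.3254,   0.0245, -38.99  ,  -0.0615,   0.0398,
         0.0001]), 'ee_pos': array([ 0.2327, -0.5796,  0.2357]), 'eef_rot': array([ 0.9818,  0.1897, -0.0002, -0.0007]), 'ft_force': array([0.0579, 1.1597, 0.3912]), 'torque': array([-0.0168,  0.001 , -0.0154]), 'width': 0.08708654210052673}
scene 423.03671483286354 423.03671483286354 283.40302152308334 211.27089717945626 [-0.0815  0.      0.      0.      0.    ]
[[ 0.077   0.997   0.0028 -0.1161]
 [ 0.8356 -0.063  -0.5456 -0.4062]
 [-0.5438  0.0443 -0.838   1.4724]
 [ 0.      0.      0.      1.    ]]
side 389.42862339719863 389.42862339719863 277.0862020029594 213.16749826977545 [-0.1138  0.      0.      0.      0.    ]
[[-0.2986  0.9544 -0.0009  0.1064]
 [ 0.6213  0.1937 -0.7592 -0.237 ]
 [-0.7244 -0.2273 -0.6508  1.579 ]
 [ 0.      0.      0.      1.    ]]
```

View pics/scene0.png

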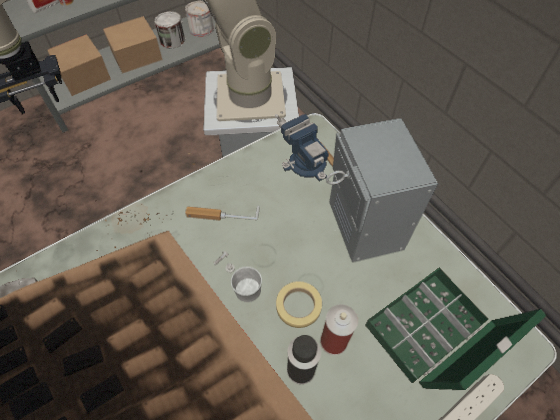

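View pics/side0.png

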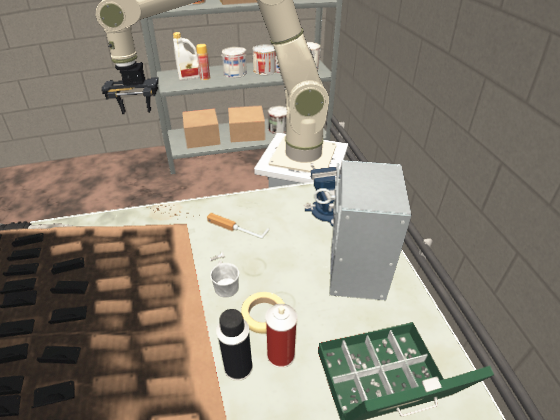

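```bash
cat > h.py <<'E'
import numpy as np, cv2
from bench import readout, camera, calibration
np.set_printoptions(precision=4,suppress=True)
def ray(c,uv):
    K=np.array([[c['fx'],0,c['cx']],[0,c['fy'],c['cy']],[0,0,1]]);E=np.array(c['extrinsics'])
    p=cv2.undistortPoints(np.array(uv,float).reshape(1,1,2),K,np.array(c['D'],float))[0,0]
    return -E[:3,:3].T@E[:3,3], E[:3,:3].T@np.array([p[0],p[1],1])
def onz(c,uv,z):
    o,d=ray(c,uv);return o+d*(z-o[2])/d[2]
def tri(c1,u1,c2,u2):
    o1,d1=ray(c1,u1);o2,d2=ray(c2,u2)
    t=np.linalg.lstsq(np.stack([d1,-d2],1),o2-o1,rcond=None)[0]
    a,b=o1+t[0]*d1,o2+t[1]*d2
    return (a+b)/2,np.linalg.norm(a-b)
def proj(c,P):
    K=np.array([[c['fx'],0,c['cx']],[0,c['fy'],c['cy']],[0,0,1]]);E=np.array(c['extrinsics'])
    return cv2.projectPoints(np.array(P,float).reshape(-1,3),cv2.Rodrigues(E[:3,:3])[0],E[:3,3],K,np.array(c['D'],float))[0][:,0]
E
python3 - <<'E'
import cv2
a=cv2.imread('pics/scene0.png')[100:270,180:440];b=cv2.imread('pics/side0.png')[155:305,195:415]
cv2.imwrite('pics/sc1.png',cv2.resize(a,None,fx=3,fy=3,interpolation=cv2.INTER_CUBIC))
cv2.imwrite('pics/si1.png',cv2.resize(b,None,fx=3.5,fy=3.5,interpolation=cv2.INTER_CUBIC))
E
```

```text
(no output)
```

View pics/sc1.png

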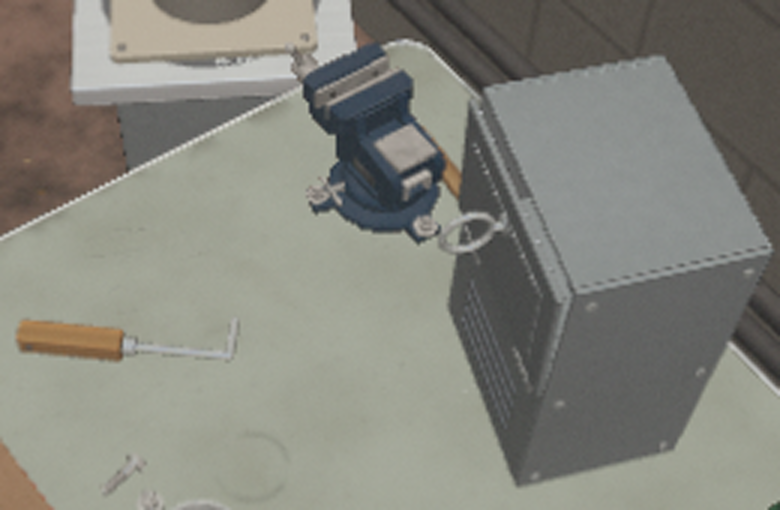

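View pics/si1.png

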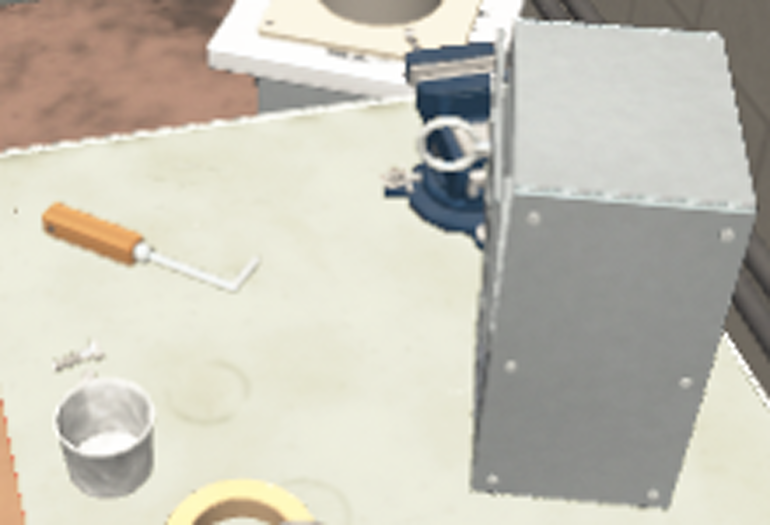

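Run:
```python
from h import *
c1,c2=calibration('scene'),calibration('side')
A=lambda u,v:(180+(u+.5)/3-.5,100+(v+.5)/3-.5)
B=lambda u,v:(195+(u+.5)/3.5-.5,155+(v+.5)/3.5-.5)
T={}
for n,a,b,z in [('ff',(488,88),(515,20),.31),('bf',(664,57),(720,35),.31),('bn',(770,246),(755,212),.31),('fn',(572,292),(513,190),.31),('fnbot',(519,486),(472,490),0),
  ('elbow',(230,356),(236,290),.013),('tip',(235,320),(256,260),.013),('collar',(130,346),(143,252),.013),('htop_back',(19,328),(52,208),.02),('eye',(469,231),(451,143),.266)]:
    p,e=tri(c1,A(*a),c2,B(*b));print(n,'tri',p,'gap',round(e,4),'scene',onz(c1,A(*a),z)[:2],'side',onz(c2,B(*b),z)[:2])
# cup and tape by rough pixels
print('cup',onz(c1,(246,282),.06)[:2],'tape',onz(c1,(299,304),.024)[:2])
for v in [(305,165),(300,120),(322,178)]: print('vise',onz(c1,v,0.0),onz(c1,v,.1)[:2])
# handle mask
im=cv2.imread('pics/scene0.png');hsv=cv2.cvtColor(im,cv2.COLOR_BGR2HSV)
m=cv2.inRange(hsv,(5,120,120),(20,255,255));m[:, :175]=0;m[:195]=0;m[228:]=0;m[:,240:]=0
print('handle px',cv2.minAreaRect(cv2.findNonZero(m)),cv2.countNonZero(m))
r=cv2.minAreaRect(cv2.findNonZero(m));print(onz(c1,r[0],.018))
```

```text
ff tri [0.4847 0.2117 0.3143] gap 0.0014 scene [0.4799 0.2134] side [0.479  0.2106]
bf tri [0.459  0.3553 0.3138] gap 0.001 scene [0.4558 0.3566] side [0.4522 0.356 ]
bn tri [0.641  0.3901 0.3065] gap 0.0006 scene [0.6433 0.3886] side [0.6458 0.3893]
fn tri [0.6704 0.2424 0.3094] gap 0.0025 scene [0.6719 0.2411] side [0.6696 0.2432]
fnbot tri [0.6751 0.2452 0.0198] gap 0.0008 scene [0.6653 0.2499] side [0.66   0.2435]
elbow tri [0.5168 0.0012 0.0119] gap 0.0016 scene [0.5182 0.0007] side [0.517 0.002]
tip tri [0.4806 0.0077 0.0176] gap 0.0017 scene [0.4783 0.0071] side [0.475  0.0065]
collar tri [ 0.5052 -0.0907  0.0219] gap 0.0016 scene [ 0.5001 -0.0923] side [ 0.4955 -0.0946]
htop_back tri [ 0.4776 -0.1939  0.024 ] gap 0.0039 scene [ 0.4767 -0.1959] side [ 0.4715 -0.1955]
eye tri [0.5833 0.1882 0.269 ] gap 0.0012 scene [0.5816 0.1884] side [0.5788 0.188 ]
cup [ 0.7285 -0.0311] tape [0.7806 0.0944]
vise [0.3274 0.1579 0.    ] [0.4086 0.1447]
vise [0.1336 0.1617 0.    ] [0.2339 0.1482]
vise [0.3814 0.2037 0.    ] [0.4572 0.1861]
handle px ((202.93565368652344, 212.64356994628906), (33.83126449584961, 9.054838180541992), 5.710592269897461) 283
[ 0.4913 -0.148   0.018 ]
```

>>> {"api": "apply_moves", "payload": {"deltas": [{"translation":[0.024,0.0416,-0.008],"turn":[0,0,0.092],"hand":0.08},{"translation":[0.024,0.0416,-0.008],"turn":[0,0,0.092],"hand":0.08},{"translation":[0.024,0.0416,-0.008],"turn":[0,0,0.092],"hand":0.08},{"translation":[0.024,0.0416,-0.008],"turn":[0,0,0.092],"hand":0.08},{"translation":[0.024,0.0416,-0.008],"turn":[0,0,0.092],"hand":0.08}]}}

```text
time: 0.6
ee_pos: [0.349, -0.37, 0.1927]
eef_rot: [0.912, 0.41, -0.002, -0.0]
ft_force: [0.9, -0.8, 0.3]
width: 0.0801
```

>>> {"api": "apply_moves", "payload": {"deltas": [{"translation":[0.0245,0.0415,-0.008],"turn":[0,0,0.1],"hand":0.06},{"translation":[0.0245,0.0415,-0.008],"turn":[0,0,0.1],"hand":0.06},{"translation":[0.0245,0.0415,-0.008],"turn":[0,0,0.1],"hand":0.06},{"translation":[0.0245,0.0415,-0.008],"turn":[0,0,0.1],"hand":0.06},{"translation":[0.0245,0.0415,-0.008],"turn":[0,0,0.1],"hand":0.06}]}}

```text
time: 1.1
ee_pos: [0.4718, -0.1563, 0.1514]
eef_rot: [0.776, 0.631, -0.003, 0.001]
ft_force: [0.7, -1.3, 0.1]
width: 0.0604
```

>>> {"api": "apply_moves", "payload": {"deltas": [{"translation":[0.02,0.04,0.0],"turn":[0,0,0.05],"hand":0.06},{"translation":[0.0,0.0,0.0],"turn":[0,0,0],"hand":0.06}]}}

```text
time: 1.3
ee_pos: [0.4939, -0.1075, 0.1503]
eef_rot: [0.755, 0.656, -0.002, -0.001]
ft_force: [-0.1, -0.3, -0.0]
width: 0.0598
```

Run:
```python
from h import *
s=readout.read_state();c=calibration('wrist');im=camera('wrist');cv2.imwrite('pics/w1.png',im[:,:,::-1])
import pickle;pickle.dump(c,open('w1.pkl','wb'));print(s['ee_pos'],s['eef_rot'],s['joint_positions'])
print(np.array(c['extrinsics']),c['fx'])
print(proj(c,[[.4912,-.1464,.02],[.5175,.0013,.013],[.478,.008,.013]]))
```

```text
[ 0.4939 -0.1075  0.1503] [ 0.7552  0.6555 -0.0016 -0.0006] [ 0.635   0.186  -0.5587  1.8545  0.11    1.1344 -0.104 ]
[[ 0.9901 -0.1406 -0.0025 -0.5045]
 [-0.1343 -0.9509  0.2789 -0.0465]
 [-0.0416 -0.2758 -0.9603  0.2995]
 [ 0.      0.      0.      1.    ]] 376.7596102591955
[[283.891  249.5693]
 [291.6253  50.3226]
 [235.7148  48.9787]]
```

View pics/w1.png

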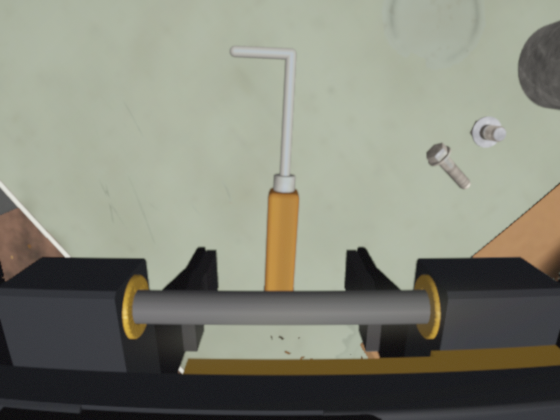

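Run:
```python
from h import *
import pickle;c=pickle.load(open('w1.pkl','rb'))
el=onz(c,(291,54),.013);ti=onz(c,(231,51),.013)
hf=onz(c,(283.5,192),.026);hb=onz(c,(280,290),.026);col=onz(c,(284.5,184),.013)
for n,p in zip(['el','tip','hf','hb','col'],[el,ti,hf,hb,col]): print(n,p)
for a,b in ((col,el),(hb,hf),(hf,el)): d=b-a;print(np.degrees(np.arctan2(d[1],d[0])),np.linalg.norm(d[:2]))
d=ti-el;print(np.degrees(np.arctan2(d[1],d[0]))-90,np.linalg.norm(d[:2]))
```

```text
el [ 0.5167 -0.0011  0.013 ]
tip [0.4744 0.0071 0.013 ]
hf [ 0.4976 -0.0982  0.026 ]
hb [ 0.4835 -0.1785  0.026 ]
col [ 0.4989 -0.0951  0.013 ]
79.2523566234101 0.09562815077344967
80.04232008284534 0.08149714042801855
78.86349205667251 0.09890983542353929
78.92020449095486 0.04309929292669248
```

>>> {"api": "apply_moves", "payload": {"deltas": [{"translation":[-0.001,-0.015,-0.04],"turn":[0,0,-0.043],"hand":0.06},{"translation":[0,0,-0.04],"turn":[0,0,0],"hand":0.06},{"translation":[0,0,-0.03],"turn":[0,0,0],"hand":0.06},{"translation":[0,0,-0.01],"turn":[0,0,0],"hand":0.06},{"translation":[0,0,0],"turn":[0,0,0],"hand":0.06}]}}

```text
time: 1.85
ee_pos: [0.49, -0.1314, 0.0271]
eef_rot: [0.773, 0.634, -0.003, 0.001]
ft_force: [-0.0, 0.2, 0.8]
width: 0.0601
```

>>> {"api": "apply_moves", "payload": {"deltas": [{"translation":[0.003,0.0085,-0.005],"turn":[0,0,0.014],"hand":0.06},{"translation":[0,0,-0.005],"turn":[0,0,0],"hand":0.06},{"translation":[0,0,0],"turn":[0,0,0],"hand":0.06}]}}

```text
time: 2.15
ee_pos: [0.495, -0.1236, 0.0196]
eef_rot: [0.769, 0.639, -0.002, 0.003]
ft_force: [0.1, 0.6, -0.3]
width: 0.0602
```

>>> {"api": "apply_moves", "payload": {"deltas": [{"translation":[-0.001,0,-0.002],"turn":[0,0,0],"hand":0.06},{"translation":[0,0,0],"turn":[0,0,0],"hand":0.02},{"translation":[0,0,0],"turn":[0,0,0],"hand":0.0},{"translation":[0,0,0],"turn":[0,0,0],"hand":0.0},{"translation":[0,0,0],"turn":[0,0,0],"hand":0.0}], "newtons": 60}}

```text
time: 2.65
ee_pos: [0.4953, -0.1239, 0.0195]
eef_rot: [0.769, 0.639, -0.002, 0.004]
ft_force: [1.0, -0.7, 0.7]
width: 0.0358
```

>>> {"api": "apply_moves", "payload": {"deltas": [{"translation":[0,0,0],"turn":[0,0,0],"hand":0.0},{"translation":[0,0,0],"turn":[0,0,0],"hand":0.0}]}}

```text
time: 2.85
ee_pos: [0.4951, -0.1239, 0.0195]
eef_rot: [0.769, 0.639, -0.002, 0.004]
ft_force: [0.4, 0.5, 0.6]
width: 0.0237
```

>>> {"api": "apply_moves", "payload": {"deltas": [{"translation":[0,0,0.02],"turn":[0,0,0],"hand":0.0},{"translation":[0,0,0.04],"turn":[0,0,0],"hand":0.0},{"translation":[0,0,0.04],"turn":[0,0,0],"hand":0.0},{"translation":[0.02,0.01,0.04],"turn":[0,0,0.05],"hand":0.0},{"translation":[0.03,0.02,0.03],"turn":[0,0,0.06],"hand":0.0}]}}

```text
time: 3.35
ee_pos: [0.5383, -0.0958, 0.1898]
eef_rot: [0.734, 0.679, -0.006, -0.0]
ft_force: [1.3, 1.4, -1.7]
width: 0.0237
```

>>> {"api": "apply_moves", "payload": {"deltas": [{"translation":[0.03,0.02,0.025],"turn":[0,0,0.06],"hand":0.0},{"translation":[0.03,0.02,0.025],"turn":[0,0,0.06],"hand":0.0},{"translation":[0.03,0.02,0.01],"turn":[0,0,0.05],"hand":0.0},{"translation":[0.02,0.02,0.0],"turn":[0,0,0.03],"hand":0.0},{"translation":[0,0,0],"turn":[0,0,0],"hand":0.0}]}}

```text
time: 3.85
ee_pos: [0.655, -0.0102, 0.2567]
eef_rot: [0.658, 0.753, -0.003, 0.003]
ft_force: [-0.1, 0.0, -2.5]
width: 0.0233
```

>>> {"api": "apply_moves", "payload": {"deltas": [{"translation":[0.025,0.027,0.016],"turn":[0,0,0.026],"hand":0.0},{"translation":[0,0,0],"turn":[0,0,0],"hand":0.0}]}}

```text
time: 4.05
ee_pos: [0.6796, 0.0175, 0.2706]
eef_rot: [0.648, 0.762, -0.005, 0.001]
ft_force: [-0.3, 1.2, -1.6]
width: 0.0236
```

Run:
```python
from h import *
import pickle
s=readout.read_state();c=calibration('wrist');im=camera('wrist')[:,:,::-1];im2=camera('scene')[:,:,::-1]
pickle.dump(c,open('w2.pkl','wb'));cv2.imwrite('pics/w2.png',im);cv2.imwrite('pics/s2.png',im2)
print(s['ee_pos'],s['eef_rot'],s['joint_positions'],s['ft_force'])
print(proj(c,[[.581,.1885,.266]]))
cv2.imwrite('pics/c2.png',np.vstack([np.hstack([im[:240,:400],im2[90:330,200:600]])]))
```

```text
[0.6796 0.0175 0.2706] [ 0.6481  0.7615 -0.0051  0.0011] [ 0.3089  0.5169 -0.6244  1.2089  0.3013  1.5107 -0.1109] [-0.3048  1.161  -1.6161]
[[  93.6699 -181.1287]]
```

View pics/c2.png

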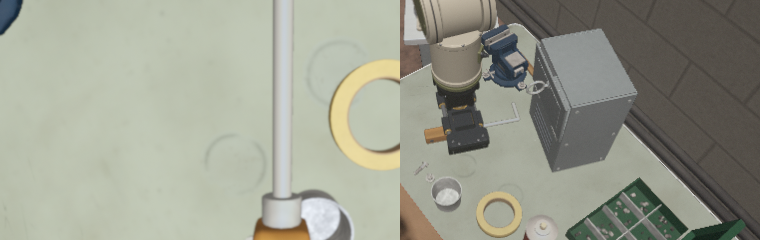

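```bash
cat >> h.py <<'E'
from scipy.spatial.transform import Rotation as R
# pole points in the tool frame, from the grasp (level pole, yaw 79.45)
G=R.from_quat([.769,.639,-.002,.004]);g=np.array([.4951,-.1239,.0195])
def polept(s,x,y,z=13):
    a=np.radians(79.4);Rp=R.from_euler('z',a)
    e=np.array([.517,-.0006,0])+Rp.apply([ (x-150)/1e3,y/1e3,z/1e3])
    return np.array(s['ee_pos'])+R.from_quat(s['eef_rot']).apply(G.inv().apply(e-g))
E
python3 - <<'E'
from h import *
s=readout.read_state()
P=[polept(s,150,0),polept(s,150,40),polept(s,62,0)];print(np.array(P))
im2=camera('side')[:,:,::-1];cv2.imwrite('pics/si2.png',im2)
im1=cv2.imread('pics/s2.png')
out=[]
for n,im in (('scene',im1),('side',im2)):
    c=calibration(n);q=proj(c,P);print(n,q)
    o=np.round(q[0]).astype(int)-[50,60];k=cv2.resize(im[o[1]:o[1]+100,o[0]:o[0]+100],None,fx=4,fy=4,interpolation=cv2.INTER_CUBIC);print(o);out.append(k)
cv2.imwrite('pics/c3.png',np.hstack(out))
E
```

```text
[[0.6578 0.1359 0.2621]
 [0.6183 0.1298 0.2626]
 [0.6713 0.049  0.2624]]
scene [[316.6213 207.4823]
 [311.6708 192.4646]
 [276.333  215.3254]]
[267 147]
side [[294.1299 212.7771]
 [296.0708 201.8536]
 [256.75   209.0709]]
[244 153]
```

View pics/c3.png

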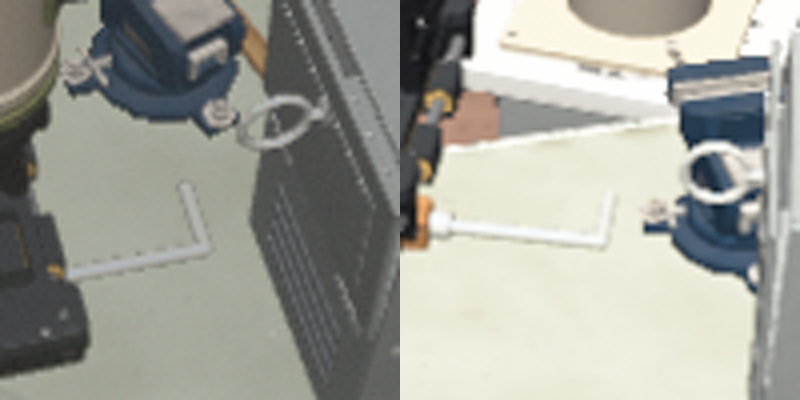

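Run:
```python
from h import *
c1,c2=calibration('scene'),calibration('side')
f=lambda u,v,o:((u+.5)/4-.5+o[0],(v+.5)/4-.5+o[1])
r={}
for n,a,b in [('elbow',(207,249),(205,241)),('tip',(185,185),(211,192)),('eye',(275,122),(318,174)),('collar',(65,272),(35,223))]:
    r[n],e=tri(c1,f(*a,(267,147)),c2,f(*b,(244,153)));print(n,r[n],e)
ex=np.array([-.160,.987,0]);ey=np.array([-.987,-.160,0])
d=r['eye']-r['elbow'];print('eye-elbow in locker axes',d@ex,d@ey,d[2]);t=r['tip']-r['elbow'];print(t@ex,t@ey,t[2])
```

```text
elbow [0.6646 0.1389 0.2675] 0.001316314459257366
tip [0.6252 0.1315 0.2715] 0.0014560231150530832
eye [0.5823 0.1873 0.2661] 0.0012346025872596864
collar [0.6985 0.0561 0.2945] 0.015928358319790725
eye-elbow in locker axes 0.060961264206352485 0.07345333055670744 -0.001472403467344896
-0.0009375109360633198 0.0400425843372764 0.003979917676208866
```

>>> {"api": "apply_moves", "payload": {"deltas": [{"translation":[-0.005,0.03,0.001],"turn":[0,0,0],"hand":0.0},{"translation":[-0.005,0.026,0.0],"turn":[0,0,0],"hand":0.0},{"translation":[0,0,0],"turn":[0,0,0],"hand":0.0}]}}

```text
time: 4.5
ee_pos: [0.6667, 0.0637, 0.2691]
eef_rot: [0.654, 0.757, -0.009, 0.002]
ft_force: [0.2, 1.1, -1.8]
width: 0.0238
```

>>> {"api": "apply_moves", "payload": {"deltas": [{"translation":[0.003,0.0145,0.003],"turn":[0.016,-0.009,0.015],"hand":0.0},{"translation":[0,0,0],"turn":[0,0,0],"hand":0.0}]}}

```text
time: 4.7
ee_pos: [0.6695, 0.0771, 0.2722]
eef_rot: [0.648, 0.761, 0.0, 0.0]
ft_force: [-0.2, 1.2, -0.6]
width: 0.0236
```

>>> {"api": "apply_moves", "payload": {"deltas": [{"translation":[-0.015,-0.0024,0],"turn":[0,0,0],"hand":0.0},{"translation":[-0.012,-0.002,0],"turn":[0,0,0],"hand":0.0},{"translation":[0,0,0],"turn":[0,0,0],"hand":0.0}]}}

```text
time: 5.0
ee_pos: [0.6424, 0.0694, 0.2718]
eef_rot: [0.65, 0.76, -0.0, 0.001]
ft_force: [0.7, -0.2, -1.9]
width: 0.0236
```

```bash
cat > look.py <<'E'
from h import *
import sys
s=readout.read_state();print(s['ee_pos'],s['eef_rot'],s['ft_force'])
P=[polept(s,150,0)];out=[]
for n in ('scene','side'):
    im=camera(n)[:,:,::-1];c=calibration(n);cv2.imwrite(f'pics/{n}_{sys.argv[1]}.png',im)
    q=proj(c,P);o=np.round(q[0]).astype(int)-[50,60];print(n,q,o)
    out.append(cv2.resize(im[o[1]:o[1]+100,o[0]:o[0]+100],None,fx=4,fy=4,interpolation=cv2.INTER_CUBIC))
cv2.imwrite(f'pics/look{sys.argv[1]}.png',np.hstack(out))
E
python3 look.py a
```

```text
[0.6424 0.0694 0.2718] [ 0.6497  0.7602 -0.0002  0.0007] [ 0.6884 -0.1563 -1.882 ]
scene [[340.7623 191.072 ]] [291 131]
side [[321.7234 206.6233]] [272 147]
```

View pics/looka.png

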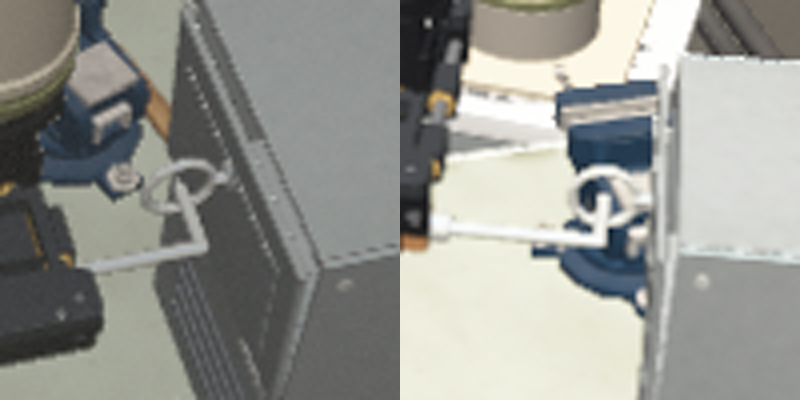

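Run:
```python
from h import *
c1,c2=calibration('scene'),calibration('side')
f=lambda u,v,o:((u+.5)/4-.5+o[0],(v+.5)/4-.5+o[1])
r={}
for n,a,b in [('elbow',(201,248),(202,240)),('tip',(183,183),(204,197)),('eye',(179,186),(205,195))]:
    r[n],e=tri(c1,f(*a,(291,131)),c2,f(*b,(272,147)));print(n,r[n],e)
ex=np.array([-.160,.987,0]);ey=np.array([-.987,-.160,0])
for k in('elbow','tip'):
    d=r['eye']-r[k];print('eye-',k,d@ex,d@ey,d[2])
```

```text
elbow [0.6259 0.1934 0.2683] 0.003225916653064342
tip [0.5851 0.1876 0.2703] 0.0020022851980513214
eye [0.5849 0.1867 0.27  ] 0.001871157185633327
eye- elbow -2.6821106017463556e-05 0.04153938169994366 0.0016668363265428532
eye- tip -0.0009189394675657911 0.0003151601930325697 -0.00034014851514879707
```

>>> {"api": "apply_moves", "payload": {"deltas": [{"translation":[-0.01,-0.0016,0.0005],"turn":[0,0,0.005],"hand":0.0},{"translation":[-0.011,-0.0018,0.0005],"turn":[0,0,0],"hand":0.0},{"translation":[0,0,0],"turn":[0,0,0],"hand":0.0}]}}

```text
time: 5.4
ee_pos: [0.6219, 0.0654, 0.2722]
eef_rot: [0.648, 0.762, 0.0, 0.0]
ft_force: [0.3, 0.4, -1.2]
width: 0.0235
```

Run:
```python
import numpy as np
np.set_printoptions(precision=4,suppress=True)
f=lambda p:np.array([36*np.cos(p)+98*np.sin(p),98*np.cos(p)-36*np.sin(p)])/1e3
for p in np.arange(0,1.66,.055*5/2):
    d=f(p)-f(0);print(round(p,3),'rel start xyz',np.array([.160*d[0],-.987*d[0],d[1]]))
```

```text
0.0 rel start xyz [ 0. -0.  0.]
0.138 rel start xyz [ 0.0021 -0.0129 -0.0059]
0.275 rel start xyz [ 0.004  -0.0249 -0.0135]
0.413 rel start xyz [ 0.0058 -0.0358 -0.0227]
0.55 rel start xyz [ 0.0073 -0.0453 -0.0333]
0.688 rel start xyz [ 0.0086 -0.0533 -0.0451]
0.825 rel start xyz [ 0.0097 -0.0596 -0.0579]
0.963 rel start xyz [ 0.0104 -0.0641 -0.0715]
1.1 rel start xyz [ 0.0108 -0.0668 -0.0856]
1.238 rel start xyz [ 0.0109 -0.0675 -0.1   ]
1.375 rel start xyz [ 0.0107 -0.0663 -0.1142]
1.513 rel start xyz [ 0.0102 -0.0631 -0.1282]
1.65 rel start xyz [ 0.0094 -0.0581 -0.1416]
```

>>> {"api": "apply_moves", "payload": {"deltas": [{"translation":[0.0008,-0.0052,-0.0022],"turn":[0,0,0],"hand":0.0},{"translation":[0.0008,-0.0052,-0.0025],"turn":[0,0,0],"hand":0.0},{"translation":[0.0008,-0.005,-0.0027],"turn":[0,0,0],"hand":0.0},{"translation":[0.0008,-0.005,-0.0029],"turn":[0,0,0],"hand":0.0},{"translation":[0.0008,-0.0047,-0.0032],"turn":[0,0,0],"hand":0.0}]}}

```text
time: 5.9
ee_pos: [0.6266, 0.0405, 0.2575]
eef_rot: [0.647, 0.763, 0.001, -0.001]
ft_force: [-0.7, 3.0, -3.1]
width: 0.0236
```

>>> {"api": "apply_moves", "payload": {"deltas": [{"translation":[0.0005,-0.0046,-0.0034],"turn":[0,0,0],"hand":0.0},{"translation":[0.0005,-0.0044,-0.0036],"turn":[0,0,0],"hand":0.0},{"translation":[0.0005,-0.0041,-0.0038],"turn":[0,0,0],"hand":0.0},{"translation":[0.0005,-0.0039,-0.0039],"turn":[0,0,0],"hand":0.0},{"translation":[0.0005,-0.0037,-0.0041],"turn":[0,0,0],"hand":0.0}]}}

```text
time: 6.4
ee_pos: [0.6296, 0.0184, 0.2369]
eef_rot: [0.647, 0.763, 0.002, -0.001]
ft_force: [0.2, 2.7, 0.1]
width: 0.0238
```

>>> {"api": "apply_moves", "payload": {"deltas": [{"translation":[0.0004,-0.0031,-0.0042],"turn":[0,0,0],"hand":0.0},{"translation":[0.0004,-0.0029,-0.0044],"turn":[0,0,0],"hand":0.0},{"translation":[0.0004,-0.0025,-0.0045],"turn":[0,0,0],"hand":0.0},{"translation":[0.0004,-0.0022,-0.0047],"turn":[0,0,0],"hand":0.0},{"translation":[0.0004,-0.0019,-0.0048],"turn":[0,0,0],"hand":0.0}]}}

```text
time: 6.9
ee_pos: [0.6317, 0.0047, 0.2123]
eef_rot: [0.647, 0.763, 0.002, -0.001]
ft_force: [-0.6, 3.2, -1.3]
width: 0.0234
```

```bash
python3 look.py b
```

```text
[0.6317 0.0047 0.2123] [ 0.6469  0.7626  0.0017 -0.0011] [-0.5799  3.1753 -1.3289]
scene [[309.1684 203.6803]] [259 144]
side [[295.6109 217.0106]] [246 157]
```

View pics/lookb.png

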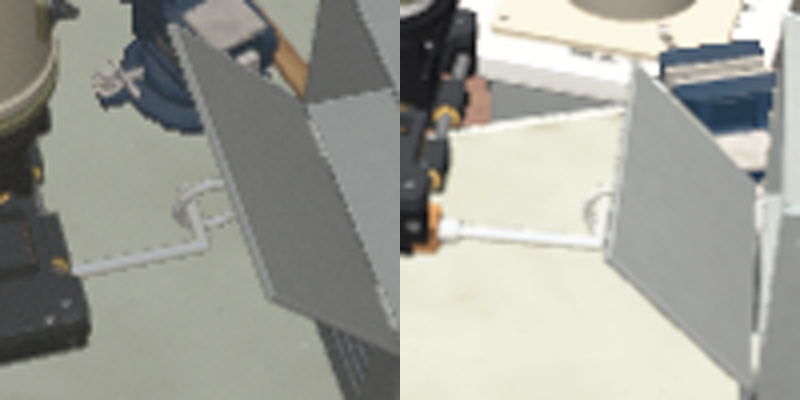

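>>> {"api": "apply_moves", "payload": {"deltas": [{"translation":[0.0003,-0.0018,-0.0049],"turn":[0,0,0],"hand":0.0},{"translation":[0.0002,-0.0015,-0.005],"turn":[0,0,0],"hand":0.0},{"translation":[0.0002,-0.0012,-0.0051],"turn":[0,0,0],"hand":0.0},{"translation":[0.0002,-0.0009,-0.0052],"turn":[0,0,0],"hand":0.0},{"translation":[0.0001,-0.0006,-0.0053],"turn":[0,0,0],"hand":0.0}]}}

```text
time: 7.5
ee_pos: [0.6328, -0.0019, 0.1852]
eef_rot: [0.647, 0.763, 0.002, -0.001]
ft_force: [-0.9, 2.4, -0.9]
width: 0.0237
```

>>> {"api": "apply_moves", "payload": {"deltas": [{"translation":[0.0,-0.0004,-0.0055],"turn":[0,0,0],"hand":0.0},{"translation":[0.0,-0.0001,-0.0055],"turn":[0,0,0],"hand":0.0},{"translation":[0.0,0.0002,-0.0055],"turn":[0,0,0],"hand":0.0},{"translation":[0.0,0.0005,-0.0055],"turn":[0,0,0],"hand":0.0},{"translation":[0.0,0.0008,-0.0055],"turn":[0,0,0],"hand":0.0}]}}

```text
time: 8.0
ee_pos: [0.6329, -0.0013, 0.1552]
eef_rot: [0.647, 0.762, 0.001, -0.001]
ft_force: [-1.2, 2.1, 0.4]
width: 0.0235
```

>>> {"api": "apply_moves", "payload": {"deltas": [{"translation":[-0.0002,0.0013,-0.004],"turn":[0,0,0],"hand":0.0},{"translation":[-0.0002,0.0014,-0.004],"turn":[0,0,0],"hand":0.0},{"translation":[-0.0002,0.0014,-0.004],"turn":[0,0,0],"hand":0.0},{"translation":[-0.0003,0.0016,-0.004],"turn":[0,0,0],"hand":0.0},{"translation":[-0.0003,0.0016,-0.003],"turn":[0,0,0],"hand":0.0}]}}

```text
time: 8.5
ee_pos: [0.6317, 0.0051, 0.1341]
eef_rot: [0.647, 0.762, 0.001, -0.0]
ft_force: [0.5, -0.7, -0.5]
width: 0.0235
```

>>> {"api": "apply_moves", "payload": {"deltas": [{"translation":[-0.0002,0.0015,-0.003],"turn":[0,0,0],"hand":0.0},{"translation":[-0.0002,0.0015,-0.003],"turn":[0,0,0],"hand":0.0},{"translation":[-0.0001,0.001,-0.003],"turn":[0,0,0],"hand":0.0}]}}

```text
time: 8.8
ee_pos: [0.6323, 0.0075, 0.1255]
eef_rot: [0.648, 0.762, 0.001, 0.001]
ft_force: [0.5, -3.8, 5.0]
width: 0.0237
```

>>> {"api": "apply_moves", "payload": {"deltas": [{"translation":[-0.0001,0.0005,-0.003],"turn":[0,0,0],"hand":0.0},{"translation":[0,0,-0.002],"turn":[0,0,0],"hand":0.0}]}}

```text
time: 9.0
ee_pos: [0.6325, 0.0076, 0.1206]
eef_rot: [0.648, 0.761, 0.001, 0.002]
ft_force: [-0.8, -1.3, 2.8]
width: 0.0232
```

```bash
python3 look.py c
```

```text
[0.6325 0.0076 0.1206] [0.6484 0.7613 0.0009 0.0019] [-0.7835 -1.3215  2.8266]
scene [[308.3922 224.9251]] [258 165]
side [[295.483 243.775]] [245 184]
```

View pics/lookc.png

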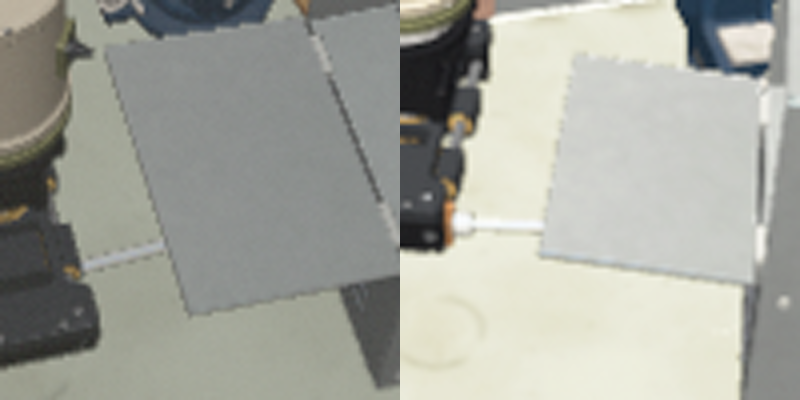

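Run:
```python
from h import *
c1,c2=calibration('scene'),calibration('side')
f=lambda u,v,o:((u+.5)/4-.5+o[0],(v+.5)/4-.5+o[1])
for n,a,b in [('near',(189,315),(141,256)),('far',(106,47),(175,57)),('hnear',(400,272),(352,282))]:
    p,e=tri(c1,f(*a,(258,165)),c2,f(*b,(245,184)));print(n,p,e)
print(polept(readout.read_state(),150,20))
```

```text
near [0.6935 0.1117 0.1736] 0.002325579000405149
far [0.5023 0.0789 0.1752] 0.00028997889970614594
hnear [0.6717 0.2372 0.168 ] 0.002376981250530362
[0.5917 0.1279 0.1148]
```

Run:
```python
from h import *
s=readout.read_state();c2=calibration('side');c1=calibration('scene')
f=lambda u,v,o:((u+.5)/4-.5+o[0],(v+.5)/4-.5+o[1])
g=polept(s,62,0);e=polept(s,150,0);d=e-g;n=np.cross(d,[0,0,1]);n/=np.linalg.norm(n)
def pl(c,uv):
    o,r=ray(c,uv);return o+r*((g-o)@n)/(r@n)
print('kin',g,e)
for c,uv,o in [(c2,(76,221.5),(245,184)),(c2,(138,227),(245,184)),(c1,(90,265.5),(258,165)),(c1,(157,248),(258,165))]: print(pl(c,f(*uv,o)))
# same on look a (level):
```

```text
kin [0.6254 0.0442 0.1142] [0.6114 0.131  0.1148]
[0.625  0.0466 0.1206]
[0.6184 0.0878 0.1213]
[0.6228 0.0599 0.1135]
[0.6161 0.1019 0.118 ]
```

>>> {"api": "apply_moves", "payload": {"deltas": [{"translation":[0,0,0.006],"turn":[0,0,0],"hand":0.0},{"translation":[0,-0.002,0.006],"turn":[0,0,0],"hand":0.0},{"translation":[0,-0.002,0.004],"turn":[0,0,0],"hand":0.0},{"translation":[0,0,0],"turn":[0,0,0],"hand":0.0}]}}

```text
time: 9.5
ee_pos: [0.6315, 0.0047, 0.1368]
eef_rot: [0.648, 0.762, 0.001, 0.001]
ft_force: [0.3, -0.2, -1.4]
width: 0.0235
```

>>> {"api": "apply_moves", "payload": {"deltas": [{"translation":[0.01,0.0016,0],"turn":[0,0,0],"hand":0.0},{"translation":[0.012,0.002,0],"turn":[0,0,0],"hand":0.0},{"translation":[0,0,0],"turn":[0,0,0],"hand":0.0}]}}

```text
time: 9.8
ee_pos: [0.655, 0.0084, 0.1368]
eef_rot: [0.648, 0.762, 0.001, 0.001]
ft_force: [-0.6, 0.9, -0.9]
width: 0.0234
```

>>> {"api": "apply_moves", "payload": {"deltas": [{"translation":[0.014,0.0022,0],"turn":[0,0,0],"hand":0.0},{"translation":[0.014,0.0022,0],"turn":[0,0,0],"hand":0.0},{"translation":[0.01,0.0012,0],"turn":[0,0,0],"hand":0.0},{"translation":[0,0,0],"turn":[0,0,0],"hand":0.0}]}}

```text
time: 10.2
ee_pos: [0.6941, 0.0148, 0.1353]
eef_rot: [0.648, 0.762, 0.0, -0.0]
ft_force: [-0.3, -0.1, -2.1]
width: 0.0237
```

>>> {"api": "apply_moves", "payload": {"deltas": [{"translation":[0.004,-0.025,0.0005],"turn":[0,0,0],"hand":0.0},{"translation":[0.005,-0.03,0.0005],"turn":[0,0,0],"hand":0.0},{"translation":[0.005,-0.03,0],"turn":[0,0,0],"hand":0.0},{"translation":[0,0,0.01],"turn":[0,0,0],"hand":0.0}]}}

```text
time: 10.6
ee_pos: [0.7055, -0.0709, 0.1438]
eef_rot: [0.646, 0.763, -0.001, -0.003]
ft_force: [-0.2, -0.5, -2.0]
width: 0.0239
```

```bash
python3 look.py d
```

```text
[ 0.7055 -0.0709  0.1438] [ 0.6461  0.7633 -0.0013 -0.0025] [-0.1672 -0.5117 -1.9591]
scene [[278.7816 248.2113]] [229 188]
side [[258.1225 249.9224]] [208 190]
```

View pics/lookd.png

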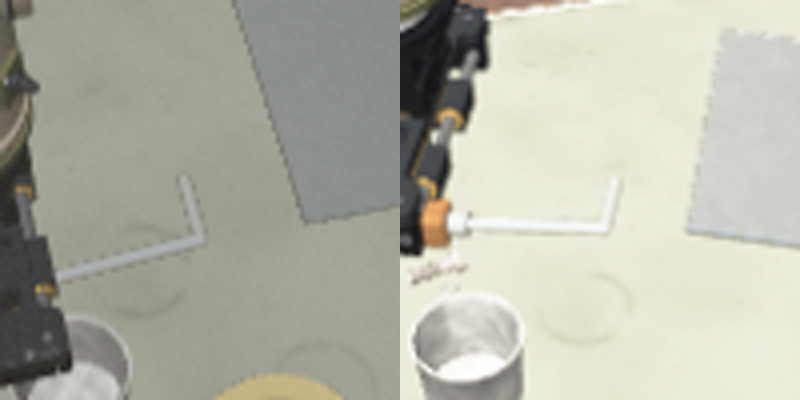

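Run:
```python
from h import *
c1,c2=calibration('scene'),calibration('side')
f=lambda u,v,o:((u+.5)/4-.5+o[0],(v+.5)/4-.5+o[1])
e,g=tri(c1,f(200,241,(229,188)),c2,f(206,229,(208,190)));print('elbow',e,g)
t,g=tri(c1,f(184,178,(229,188)),c2,f(215,181,(208,190)));print('tip',t,g)
s=readout.read_state();print('kin',polept(s,150,0),polept(s,150,44))
# rod line in side view on the vertical plane through the rod
for c,uv,o in [(c2,(72,224.5),(208,190)),(c2,(200,229),(208,190)),(c1,(65,274),(229,188)),(c1,(195,241),(229,188))]:
    G0=polept(s,62,0);d=polept(s,150,0)-G0;n=np.cross(d,[0,0,1]);oo,r=ray(c,f(*uv,o));print(oo+r*((G0-oo)@n)/(r@n))
```

```text
elbow [0.6863 0.0538 0.1501] 0.006036147501609622
tip [0.6465 0.0467 0.1537] 0.004464434499012228
kin [0.6843 0.0581 0.142 ] [0.641  0.0507 0.1421]
[ 0.6993 -0.0294  0.1438]
[0.6853 0.0521 0.1511]
[ 0.6989 -0.027   0.1395]
[0.6859 0.0491 0.1448]
```

>>> {"api": "apply_moves", "payload": {"deltas": [{"translation":[-0.02,-0.025,0],"turn":[0,0,-0.05],"hand":0.0},{"translation":[-0.037,-0.01,0],"turn":[0,0,-0.065],"hand":0.0},{"translation":[-0.037,-0.006,-0.004],"turn":[0,0,-0.065],"hand":0.0},{"translation":[-0.037,-0.006,-0.006],"turn":[0,0,-0.065],"hand":0.0},{"translation":[-0.037,-0.006,-0.01],"turn":[0,0,-0.065],"hand":0.0}]}}

```text
time: 11.2
ee_pos: [0.5353, -0.1093, 0.1256]
eef_rot: [0.755, 0.656, 0.005, -0.002]
ft_force: [0.6, -0.2, -1.1]
width: 0.0237
```

>>> {"api": "apply_moves", "payload": {"deltas": [{"translation":[-0.03,0,-0.02],"turn":[-0.035,0.0065,-0.03],"hand":0.0},{"translation":[0,0,-0.02],"turn":[-0.034,0.0065,0],"hand":0.0},{"translation":[0,0,0],"turn":[0,0,0],"hand":0.0}]}}

```text
time: 11.5
ee_pos: [0.4975, -0.1082, 0.0835]
eef_rot: [0.765, 0.643, -0.025, 0.021]
ft_force: [0.3, 1.2, -1.9]
width: 0.0239
```

>>> {"api": "apply_moves", "payload": {"deltas": [{"translation":[-0.002,-0.0157,-0.025],"turn":[0,0,-0.011],"hand":0.0},{"translation":[0,0,-0.02],"turn":[0,0,0],"hand":0.0},{"translation":[0,0,-0.008],"turn":[0,0,0],"hand":0.0},{"translation":[0,0,0],"turn":[0,0,0],"hand":0.0}]}}

```text
time: 11.9
ee_pos: [0.4981, -0.1207, 0.0323]
eef_rot: [0.767, 0.641, -0.022, 0.021]
ft_force: [0.1, -0.8, -1.4]
width: 0.0237
```

Run:
```python
from h import *
s=readout.read_state();print(s['ee_pos'],s['ft_force'])
im=camera('scene')[:,:,::-1];im2=camera('side')[:,:,::-1]
k=np.hstack([cv2.resize(x,None,fx=4,fy=4,interpolation=cv2.INTER_CUBIC) for x in (im[165:265,180:280],im2[180:280,195:295])])
cv2.imwrite('pics/looke.png',k)
# bright rod pixels in the side view
for n,x,(r0,r1,c0,c1) in (('side',im2,(210,245,230,280)),('scene',im,(200,235,215,270))):
    g=cv2.cvtColor(np.ascontiguousarray(x),cv2.COLOR_BGR2GRAY)[r0:r1,c0:c1].astype(int);bg=cv2.medianBlur(g.astype(np.uint8),15).astype(int)
    print(n);print(((g-bg)[::1,::3]))
```

```text
[ 0.4981 -0.1207  0.0323] [ 0.1012 -0.7766 -1.3785]
side
[[   0   -4    2    0    0    0    0   -1    0    0    0    0    0    0
    -1   -1   -1]
 [   0  -48    3    1    0    1    1    1    2    0    0   -2    0   -2
    -1    0    0]
 [  -6  -52    5    3    0    0    1    2    1    0    0   -3   -1   -4
    -2    0    2]
 [ -18  -90    6    1    1    1    2    3    1   -1   -1    0   -1   -2
    -2    1    2]
 [ -33  -77    6   -1    0    1    1    2    1    0    0    1    0    1
    -1    0    2]
 [ -90  -64    5    3   -1    0    0    1    1    0   -1   -1    0    1
     0   -1    1]
 [-112  -58    4    1    1   -1   -1    0    1   -1    0    0    0    1
     0   -1   -1]
 [-116  -46    3    0    0   -1   -2    0    0   -2    0    1    1    1
     0   -2   -2]
 [ -35  -77    2   -2   -1   -1   -3    1   -1   -1    1    1    1    0
    -1   -2   -3]
 [  21  -42    1   -3   -1   -1   -2    3   -1   -1    1    1    2    1
     0   -2   -2]
 [  14    2    1   -3   -3   -1   -1   -1    0    0    1    1    1    2
     1   -1   -3]
 [  11  -14    1   -2   -3   -1    1    2    1    0  
[... 4914 characters left out ...]
 [-107  -81    1    0    2   -1   -3    0    0    0    0    1   -1    1
     1    0   -2    1    0]
 [ -74  -38    0    0    2   -1    0    0    1    2   -1    0    1    0
     1    1   -2    0    0]
 [ -16    0    3    0    1    0   -1    1    2    1   -3   -1    1   -1
    -2    0   -1    1    0]
 [   1   -1    1    0    0    0   -2    2   -1    1    0    0    0    0
     0    0    1    1    1]
 [   2   -1    1    1    0    2    2    2    2    0   -1    0    1   -1
     0   -1    0    0   -1]
 [   1    1    0    0    0    2    1   -1    1    1   -2   -2    2   -2
    -1    1    0    1   -1]
 [  -1   -1   -1   -1    4   -1    0   -1    1    0   -2   -2    1    0
     0    0    0    0   -3]]
```

Run:
```python
from h import *
s=readout.read_state()
a=2*np.arctan2(s['eef_rot'][1],s['eef_rot'][0]);d=np.array([np.cos(a),np.sin(a),0]);n=np.cross(d,[0,0,1]);g=s['ee_pos'];print('yaw',np.degrees(a))
for nm,P in (('side',[(239,226.7),(260,233.6)]),('scene',[(227,214.8),(254,216.3)])):
    c=calibration(nm);q=[]
    for uv in P:
        o,r=ray(c,uv);q.append(o+r*((g-o)@n)/(r@n))
    e=q[1]-q[0];print(nm,q,'pitch',np.arctan2(e[2],e@d))
```

```text
yaw 79.83749649433545
side [array([ 0.5067, -0.0772,  0.0273]), array([ 0.52  , -0.0032,  0.0308])] pitch 0.04639675958831046
scene [array([ 0.5062, -0.0801,  0.0221]), array([ 0.5196, -0.0052,  0.0265])] pitch 0.05854845002375722
```

>>> {"api": "apply_moves", "payload": {"deltas": [{"translation":[-0.003,-0.003,-0.004],"turn":[-0.035,0.006,-0.007],"hand":0.0},{"translation":[0,0,-0.005],"turn":[0,0,0],"hand":0.0},{"translation":[0,0,0],"turn":[0,0,0],"hand":0.0}]}}

```text
time: 12.3
ee_pos: [0.4982, -0.1235, 0.0271]
eef_rot: [0.768, 0.638, -0.034, 0.035]
ft_force: [0.7, 0.1, -1.4]
width: 0.0236
```

>>> {"api": "apply_moves", "payload": {"deltas": [{"translation":[0,0,-0.002],"turn":[0,0,0],"hand":0.0},{"translation":[0,0,0],"turn":[0,0,0],"hand":0.0}]}}

```text
time: 12.5
ee_pos: [0.499, -0.1234, 0.0258]
eef_rot: [0.768, 0.639, -0.033, 0.035]
ft_force: [-0.2, 0.1, -1.6]
width: 0.0237
```

>>> {"api": "apply_moves", "payload": {"deltas": [{"translation":[-0.003,0,-0.003],"turn":[0,0,0],"hand":0.0},{"translation":[-0.001,0,-0.002],"turn":[0,0,0],"hand":0.0},{"translation":[0,0,0],"turn":[0,0,0],"hand":0.0}]}}

```text
time: 12.8
ee_pos: [0.4948, -0.1237, 0.0207]
eef_rot: [0.768, 0.638, -0.032, 0.035]
ft_force: [-0.3, 0.4, -1.5]
width: 0.0234
```

>>> {"api": "apply_moves", "payload": {"deltas": [{"translation":[0,0,-0.002],"turn":[0,0,0],"hand":0.0},{"translation":[0,0,-0.0015],"turn":[0,0,0],"hand":0.0},{"translation":[0,0,0],"turn":[0,0,0],"hand":0.0}]}}

```text
time: 13.1
ee_pos: [0.4952, -0.1238, 0.02]
eef_rot: [0.768, 0.638, -0.033, 0.036]
ft_force: [0.3, -0.4, -2.1]
width: 0.0236
```

>>> {"api": "apply_moves", "payload": {"deltas": [{"translation":[0,0,-0.003],"turn":[0,0,0],"hand":0.0},{"translation":[0,0,0],"turn":[0,0,0],"hand":0.0}]}}

```text
time: 13.3
ee_pos: [0.4958, -0.1241, 0.02]
eef_rot: [0.769, 0.638, -0.034, 0.037]
ft_force: [0.3, 0.4, -1.6]
width: 0.0237
```

>>> {"api": "apply_moves", "payload": {"deltas": [{"translation":[0,0,-0.004],"turn":[0,0,0],"hand":0.0},{"translation":[0,0,-0.001],"turn":[0,0,0],"hand":0.0}]}}

```text
time: 13.5
ee_pos: [0.4963, -0.1244, 0.0191]
eef_rot: [0.769, 0.638, -0.035, 0.038]
ft_force: [-5.1, 1.9, 6.7]
width: 0.0236
```

>>> {"api": "apply_moves", "payload": {"deltas": [{"translation":[0,0,0],"turn":[0,0,0],"hand":0.03},{"translation":[0,0,0],"turn":[0,0,0],"hand":0.045},{"translation":[0,0,0],"turn":[0,0,0],"hand":0.055},{"translation":[0,0,0],"turn":[0,0,0],"hand":0.06}]}}

```text
time: 13.9
ee_pos: [0.4968, -0.1244, 0.0188]
eef_rot: [0.769, 0.638, -0.035, 0.038]
ft_force: [-0.5, -0.3, 0.3]
width: 0.0465
```

>>> {"api": "apply_moves", "payload": {"deltas": [{"translation":[0,0,0.02],"turn":[0,0,0],"hand":0.06},{"translation":[0,0,0.04],"turn":[0,0,0],"hand":0.06},{"translation":[0,-0.02,0.045],"turn":[0,0,0],"hand":0.06},{"translation":[-0.02,-0.045,0.01],"turn":[0.05,0,0],"hand":0.06},{"translation":[-0.02,-0.045,0.01],"turn":[0.05,0,0],"hand":0.06}]}}

```text
time: 14.4
ee_pos: [0.4572, -0.228, 0.1459]
eef_rot: [0.764, 0.646, -0.001, -0.003]
ft_force: [1.4, -0.9, -0.9]
width: 0.0597
```

>>> {"api": "apply_moves", "payload": {"deltas": [{"translation":[-0.02,-0.045,0.01],"turn":[0,0,0],"hand":0.06},{"translation":[-0.02,-0.045,0.01],"turn":[0,0,0],"hand":0.06},{"translation":[-0.02,-0.045,0],"turn":[0,0,0],"hand":0.06},{"translation":[-0.02,-0.045,0],"turn":[0,0,0],"hand":0.06},{"translation":[0,0,0],"turn":[0,0,0],"hand":0.06}]}}

```text
time: 14.9
ee_pos: [0.3715, -0.417, 0.1678]
eef_rot: [0.767, 0.641, -0.001, -0.0]
ft_force: [-0.4, 0.4, -0.2]
width: 0.0598
```

Run:
```python
from h import *
s=readout.read_state();print(s['time'],s['ee_pos'],s['width'],s['ft_force'])
a=camera('scene')[:,:,::-1];b=camera('side')[:,:,::-1]
cv2.imwrite('pics/f1.png',a);cv2.imwrite('pics/f2.png',b)
k=np.hstack([cv2.resize(x,None,fx=2,fy=2,interpolation=cv2.INTER_CUBIC) for x in (a[100:330,170:370],b[150:380,195:395])])
cv2.imwrite('pics/final.png',k)
```

```text
14.9 [ 0.3715 -0.417   0.1678] 0.05978084700593033 [-0.3975  0.4432 -0.1558]
```

View pics/final.png

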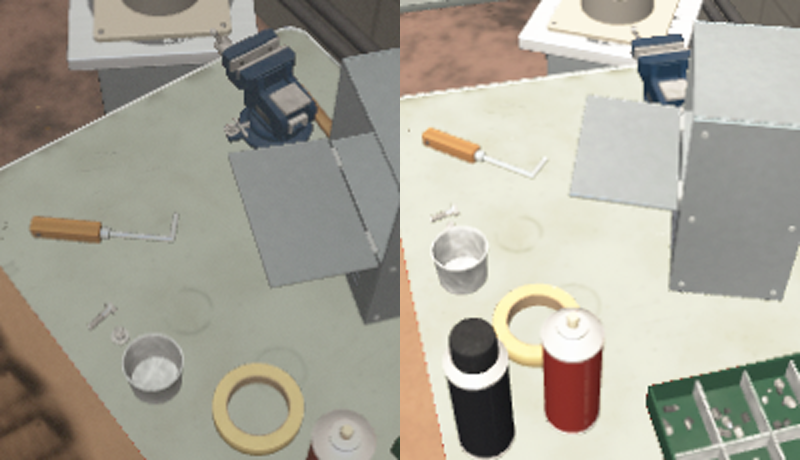

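Run:
```python
from h import *
r=lambda n:cv2.cvtColor(cv2.imread(f'pics/{n}.png'),cv2.COLOR_BGR2GRAY).astype(int)
def d(a,b,box,t):
    r0,r1,c0,c1=box;print(t,(np.abs(r(a)-r(b))[r0:r1,c0:c1]>25).sum(),'of',(r1-r0)*(c1-c0))
d('scene0','f1',(255,325,225,330),'cup+tape scene');d('side0','f2',(260,340,205,290),'cup+tape side')
d('scene_c','f1',(170,260,284,360),'flap c->end scene');d('side_c','f2',(190,260,282,335),'flap c->end side')
d('scene0','f1',(203,224,184,262),'pole scene');d('side0','f2',(210,242,205,272),'pole side')
c1,c2=calibration('scene'),calibration('side');K=lambda n:cv2.cornerSubPix(cv2.imread(f'pics/{n[0]}.png',0),np.array([[n[1]]],np.float32),(4,4),(-1,-1),(3,50,.01))[0,0]
for a,b in (((305.4,243.5),(280.3,248)),((284.4,176.8),(288.7,198.3))):
    p,q=K(('f1',a)),K(('f2',b));print('flap corner',p,q,tri(c1,p,c2,q))
```

```text
cup+tape scene 0 of 7350
cup+tape side 0 of 6800
flap c->end scene 1 of 6840
flap c->end side 0 of 3710
pole scene 140 of 1638
pole side 125 of 2144
flap corner [304.9656 243.684 ] [278.4863 247.6702] (array([0.6979, 0.1106, 0.1783]), np.float64(3.532201687038401e-06))
flap corner [284.4 176.8] [288.2553 196.2637] (array([0.5111, 0.0797, 0.1867]), np.float64(0.002554610992767725))
```

```bash
python3 -c "
from bench import order
print(order.close_job())"
```

```text
the job is handed in; nothing more can be done
None
```

I opened the locker flap down to its stop with the hook pole, unhooked the pole, laid it back in its old place and handed the job in at about 15 s.

**What I did:** I gripped the pole by its handle and slid the hook sideways into the eye. I swung the flap down along its arc with 2–3 N showing at the wrist. At the end the upward reaction rose to about 6.6 N, more than the 1–3 N hinge friction, so I took that as the stop. I then centred the hook, slid it out sideways without contact force, laid the pole down, and moved the arm clear.

**Last checks:**
- **Flap:** in both fixed views it looks the same after unhooking as it did at the stop. Its front corners measured 0.174–0.178 m high, against 0.1775 m expected at 1.5 rad. One automatic corner reading gave 0.187 m; I put that down to the corner finder, but did not confirm it. I have no direct reading of the flap angle.
- **Cup and tape:** no changed pixels in either view.
- **Pole:** it lies flat and clear of the locker, back at its original spot but apparently a few millimetres off, judging by the pixels that changed.

**What disagreed:** pressing on the stop tilted the pole slightly in the grip, by about 0.05–0.1 rad. The two cameras disagreed on how much. I tilted the tool to compensate before setting the pole down.

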